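Check a pine board's thickness with the press-down gauge

ROBOT

A 7-joint arm with a two-finger parallel gripper is mounted at the origin on the work surface. World frame = base frame: x ahead of the robot, y to its left, z up, the work surface at z = 0. Lengths are in m, angles in rad, forces in N, time in s.
With the tool pointing down it reaches from about 0.35 to 0.9 m from the base axis. Payload 7.2 kg.
Tool frame: the origin (TCP) lies between the finger pads; the fingertips stand 19 mm ahead of it and the grasp point (between the pads) is the TCP (ctrl.finger_overhang is the distance from the TCP to the fingertips, in m); z points along the fingers, y is the line along which they close (so a half turn about z gives the same grasp; the last joint's range is limited). The gripper opens to 85 mm and grips with 20 to 120 N. Pads are 22 mm wide; open, the fingers measure 114 mm over their backs; the gripper's body (76 mm by 85 mm) begins 54 mm behind the grasp point. The pads swing forward as they close: fully open they stand 13 mm farther back than shut.
Start: joints at [1.107, 0.411, -0.013, 1.596, 0.006, 1.134, -0.082], TCP at [0.241, -0.577, 0.25] pointing down, gripper open.
Joint ranges: [-2.95, 2.95], [-0.29, 1.99], [-1.47, 1.44], [0.14, 2.54], [-1.03, 4.17], [0.13, 1.85], [-2.86, 2.86]. Speed limits (rad/s): [2.39, 2.39, 3.01, 3.01, 3.14, 3.14, 3.14].

INTERFACE

Orientations are given as a unit quaternion [w, x, y, z].
In Python, from cell import ctrl gives the robot as it stands.
- The arm moves only by the shell command python3 -m inch 'ROWS' [FORCE]. ROWS is JSON, a list of rows, each a list of 7 numbers: the shift along the tool's x, y, z in mm, then the turn, a rotation vector about the tool's x, y, z in degrees, then the opening, from 0 (shut) to 1 (fully open). A call has 1 to 8 rows; each row shifts and turns the commanded pose from where the row before left it, along the tool's axes as they then stand; what a row does not reach is not made up. A row lasts 1/12 s, in which the tool goes at most 41.7 mm and 7.16 degrees, less where a joint would pass 70% of its speed; a pose out of reach is approached as far as the arm can. A call with a gripper value outside its range is refused whole. The fingers move at their own pace and stop on an object; FORCE is the grip in N (left out, the last holds). Time passes only in rows, so rows that do not move let the fingers close. It gives the time, the measured TCP pose, the force, the opening and the grip force at its end, in the units of the state.
- ctrl.sense(): the state, without advancing time (a new reading comes with each control period).
- ctrl.grab_frame(name): name is "side" or "top" or "wrist"; returns a dict with "frame" (384x512x3 uint8, red, green, blue), "depth" (384x512 float32, m along the optical axis (not along the pixel's ray), 0 where there is no reading), "fx", "fy", "cx", "cy" (pixels), "dist_coeffs" ([k1, k2, p1, p2, k3] as OpenCV has them; the pictures are not rectified), "rvec" (rotation vector, rad) and "tvec" (3), from world to camera coordinates, as OpenCV has them. Camera axes: x right, y down, z forward; pixel columns grow to the right and rows downward; lengths in m; the calibration is good to about 2 mm. A picture is of the moment at which its call begins.
- ctrl.hand_in(): hands the job in; it is judged then, once.
The state is a dict: "time": time; "joint_pos": joint angles; "qvel": joint speeds; "joint_efforts": joint torques, N m; "eef_pos": TCP position; "tool_rot": TCP orientation; "ft_force": force on the tool from outside, world axes, zero at the start; "torque": the same for the moment, N m; "opening": finger opening in m; "grasp_force": force on a finger pad.
Only numpy, scipy, OpenCV 4.12 (cv2) and the standard library are available. Lean on these libraries where they do the work, as an engineer would, in place of code of your own. Each camera call takes 0.05 s, during which the arm holds its last target. There are 200 camera calls.

TASK

Slide the bare pine board flat along the table under the raised foot of the blue thickness gauge, then press the gauge's red pad down until the carriage is fully home, so that the sprung foot rests on the board and reads its thickness. Leave the carriage down with the board in place, and do not disturb the paper cup, blue baking cup, hammer or eraser.

Things in the scene. Friction and masses are not known exactly. Their poses are not given: they have to be found in the camera images.
- gauge: thickness gauge fixed to the table. Origin: on the table right below the foot; +y points from the foot to the column. Blue base 110 x 100 x 28 high; its face towards the foot is a backstop at y = +55. Two upright rods at y = +95, top 208 above the table; the carriage's arm, 26 wide, reaches from them over the origin. Under the foot is bare table: the board slides in along +y
- carriage (a joint): slide of the aluminium carriage with the red pad, in m: 0 = fully raised, 0.045 = fully home (lowest, at its stop). Friction (about 4 N) holds it wherever it is left; starts between 0 and 0.008
- pad_top (a point): centre of the top face of the red round press pad, 42 in diameter, on the carriage right above the foot; 156 above the table when fully raised, 111 when fully home
- foot (a joint): slide of the sprung steel foot in the carriage, in m: 0 = sprung fully out (down), grows as the foot is pushed up into the carriage, at most 0.032. With the carriage fully home the foot would just reach the bare table at 0, so on a part it reads the part's thickness (0.024 on the board). The spring pushes with under 2 N
- foot_tip (a point): centre of the underside of the foot, a steel disc 16 in diameter; 37 to 45 above the table at the start
- board: bare pine board lying flat and loose, 90 (x) x 140 (y) x 24 thick, about 0.17 kg; origin: centre of its underside. Too wide to be grasped across. At the start it lies 190 to 270 from the foot (centre to foot) on the gauge's -y side, roughly in line with the gauge and roughly square to it
- cup: kraft paper cup standing upside down, 86 in diameter at the table, 108 high; origin: centre of its underside; leave alone
- bake_cup: blue silicone baking cup, 70 in diameter, 32 high; origin: centre of its underside; leave alone
- hammer: claw hammer lying along its own x, 260 long; leave alone
- eraser: pink eraser 22 x 50 x 12; origin: centre of its underside; leave alone
Not all that is in view belongs to the job. Leave any green or grey look-alike of the board alone. Of the things like the gauge, leave any that is pink; of the rest the larger one is meant.

How it is judged:
On the way, in this order (a step that is already met when the one before it is completed fails the run):
1. the board lies under the foot while the carriage is still raised (x of foot_tip in the frame of board between -0.042 and 0.042 m and y of foot_tip in the frame of board between -0.067 and 0.067 m and value of joint carriage below 0.018 m), for 0.2 s.
2. the carriage is pressed fully home and the foot reads the board's thickness (value of joint carriage above 0.042 m and value of joint foot between 0.0205 and 0.0265 m), for 0.2 s.
At the end, for the whole second after the job is handed in: The carriage is down within 3 mm of its stop, the foot rests on the board (foot centre at least 3 mm inside its edges) and reads 20.5 to 26.5 mm, and the board lies flat on the table at rest (all of step 2 and x of foot_tip in the frame of board between -0.042 and 0.042 m and y of foot_tip in the frame of board between -0.067 and 0.067 m and angle between board's own z axis and vertical below 0.06 rad and height (world z) of board below 0.004 m and linear speed of board below 0.01 m/s); the robot touches nothing.
It fails at once if the board is lifted off the table instead of slid (height (world z) of board above 0.03 m).
It fails at once if the paper cup, baking cup, hammer or eraser is moved more than 30 mm (distance of any of cup, bake_cup, hammer, eraser from where it was at the start of the episode above 0.03 m).
It also fails if it takes over 45 s, if anything falls off the work surface, if the arm or the gripper's body presses on something with over 40 N, if the wrist force passes 120 N, or if a joint passes its speed limit or range.

## Working session

There is one attempt and no reset: what is moved stays moved. The work goes in short steps, Python scripts to look and compute and a shell command to move; the robot and the scene stay as the last step left them, time stands still between calls to the robot, and variables do not carry over. Pictures are saved under pics/ and viewed, at most 10 in all, crops included, and the job is handed in when it is done.

```bash
mkdir -p pics; ls; cat > h.py <<'E'
import numpy as np, cv2, pickle
from cell import ctrl
def grab(n,f=None):
    g=ctrl.grab_frame(n); pickle.dump(g,open(f'{n}.pkl','wb'))
    if f: cv2.imwrite(f'pics/{f}.png',g['frame'][:,:,::-1])
    return g
def load(n): return pickle.load(open(f'{n}.pkl','rb'))
def K(g): return np.array([[g['fx'],0,g['cx']],[0,g['fy'],g['cy']],[0,0,1.]])
def world(g,u,v,z=None):
    """pixel -> world; by depth, or on plane z"""
    R=cv2.Rodrigues(np.array(g['rvec'],float))[0]; t=np.array(g['tvec'],float).ravel()
    p=cv2.undistortPoints(np.array([[[u,v]]],float),K(g),np.array(g['dist_coeffs'],float))[0,0]
    r=np.array([p[0],p[1],1.]); 
    if z is None: return R.T@(r*g['depth'][int(round(v)),int(round(u))]-t)
    o=-R.T@t; d=R.T@r
    return o+d*(z-o[2])/d[2]
def crop(n,f,x0,y0,x1,y1,s):
    g=load(n); c=g['frame'][y0:y1,x0:x1,::-1]
    cv2.imwrite(f'pics/{f}.png',cv2.resize(c,None,fx=s,fy=s,interpolation=cv2.INTER_CUBIC))
E
python3 - <<'E'
from h import *
a=grab('top');b=grab('side')
cv2.imwrite('pics/a.png',cv2.resize(a['frame'][:,:,::-1],(800,600)))
cv2.imwrite('pics/b.png',b['frame'][:,:,::-1])
print(ctrl.sense())
E
```

```text
pics
{'time': 0.1, 'joint_pos': array([ 1.10681079,  0.41183786, -0.01270236,  1.5969598 ,  0.00561445,
        1.13431547, -0.08218927]), 'qvel': array([ 0.0006007 , -0.00186285,  0.00156918, -0.00170551,  0.00046856,
       -0.00040771,  0.00061908]), 'joint_efforts': array([ 3.65398635e-03, -6.01827478e+01,  6.84509687e-01, -3.00089300e+01,
        1.40216737e-02,  6.37224279e-03, -1.24603594e-05]), 'eef_pos': array([ 0.24075196, -0.57631063,  0.24952625]), 'tool_rot': array([-7.13485347e-04,  9.80479608e-01,  1.96619398e-01, -2.05224081e-04]), 'ft_force': array([0.18858235, 0.04364807, 0.29393417]), 'torque': array([-0.01527136,  0.02405025, -0.00974866]), 'grasp_force': 0.0, 'opening': 0.08533737505736079}
```

View pics/a.png

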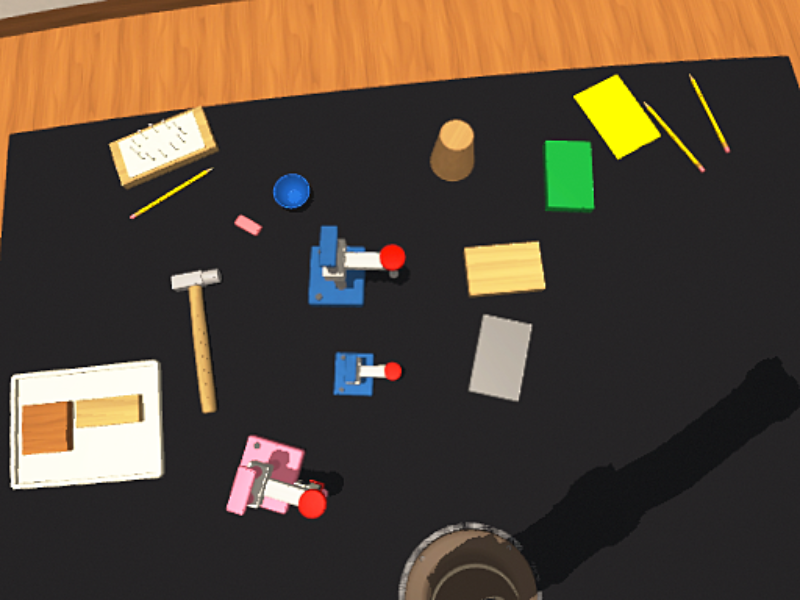

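View pics/b.png

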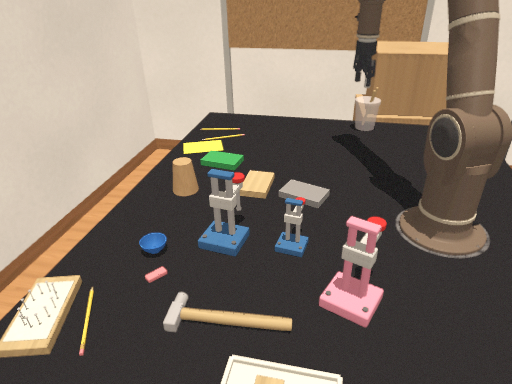

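The top view (800x600 scaling) has three candidate boards: pine at (505,268), green at (569,175) and grey at (500,357). The bare pine one is meant. There are three gauges: large blue at (337,275) with its pad at (392,257), small blue at (354,373) and pink at (270,480). The larger blue one is meant. I'll confirm both in a crop.

```bash
python3 - <<'E'
from h import *
crop('top','c',180,130,360,265,4.4)
g=load('top')
for u,v in [(392,257),(340,240)]: print(world(g,u*.64,v*.64))
E
```

```text
[0.56702367 0.06852614 0.15258487]
[0.60845952 0.14994763 0.14190516]
```

View pics/c.png

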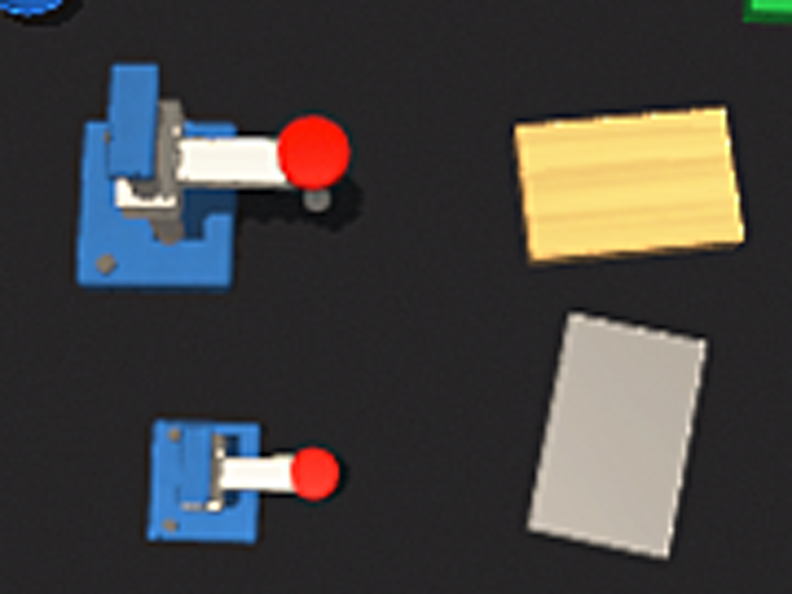

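The crop confirms the large blue gauge (pad at 313,152; base corners (86,122), (236,124), (232,286), (79,285)). It also confirms the bare pine board, with corners (515,126), (726,107), (744,241), (531,263).

```bash
python3 - <<'E'
from h import *
g=load('top')
def w(u,v,z): return world(g,180+(u+.5)/4.4-.5,130+(v+.5)/4.4-.5,z)
B=np.array([w(*p,.024) for p in [(515,126),(726,107),(744,241),(531,263)]])[:,:2]
G=np.array([w(*p,.028) for p in [(86,122),(236,124),(232,286),(79,285)]])[:,:2]
print('board',B.round(4),B.mean(0)); print('base',G.round(4),G.mean(0))
for n,P in(('b',B),('g',G)):
    d=(P[0]-P[1]+P[3]-P[2]); print(n,'+y dir angle from world y deg',np.degrees(np.arctan2(-d[0],d[1])), [np.linalg.norm(P[i]-P[i-1]) for i in range(4)])
print('pad',w(313,152,.153)); print('foot',w(316,200,.042))
for p in [(313,152),(316,200),(630,185),(160,270)]:
    print(world(g,180+p[0]/4.4-.5,130+p[1]/4.4-.5))
E
```

```text
board [[ 0.6083 -0.0654]
 [ 0.606  -0.2064]
 [ 0.5147 -0.2033]
 [ 0.5158 -0.0634]] [ 0.56117365 -0.1345981 ]
base [[0.6415 0.2146]
 [0.6289 0.1166]
 [0.5214 0.1295]
 [0.5331 0.2272]] [0.58123197 0.17198436]
b +y dir angle from world y deg -0.679765813247395 [np.float64(0.09251370659198206), np.float64(0.14102814465175115), np.float64(0.09127505909290501), np.float64(0.13990412514873588)]
g +y dir angle from world y deg -7.067970433014584 [np.float64(0.10917913372208207), np.float64(0.09877817867562297), np.float64(0.10820060313629956), np.float64(0.09842914217916961)]
pad [0.56776852 0.06876211 0.153     ]
foot [0.56827244 0.06999066 0.042     ]
[0.56814908 0.069013   0.15281175]
[0.56433242 0.07027688 0.05863083]
[ 0.56041525 -0.13445704  0.02438425]
[0.53720849 0.17470421 0.02889948]
```

```bash
python3 -m inch '[[0,0,0,0,0,-7,0.72],[0,0,0,0,0,-7,0.72],[0,0,0,0,0,-7,0.72],[0,0,0,0,0,-7,0.72],[0,0,0,0,0,-7,0.72],[0,0,0,0,0,-7,0.72],[0,0,0,0,0,-7,0.72],[0,0,0,0,0,-7,0.72]]'; python3 -m inch '[[0,0,0,0,0,-5.7,0.72],[0,0,0,0,0,-5.7,0.72],[0,0,0,0,0,0,0.72]]'
cat > w.py <<'E'
import sys,numpy as np
from cell import ctrl
from scipy.spatial.transform import Rotation as R
s=ctrl.sense(); r=R.from_quat(s['tool_rot'],scalar_first=True)
print('t',s['time'],'p',s['eef_pos'].round(4),'heading x',np.degrees(np.arctan2(*r.as_matrix()[[1,0],0])).round(2),'tool z',r.as_matrix()[:,2].round(4),'F',s['ft_force'].round(2),'open',s['opening'],ctrl.finger_overhang)
if len(sys.argv)>3: print('tool shift mm',(r.inv().apply(np.array(sys.argv[1:4],float)-s['eef_pos'])*1000).round(1))
E
python3 w.py .5615 -.245 .25
```

```text
time: 0.77
eef_pos: [0.2408, -0.5765, 0.2498]
tool_rot: [-0.0, 0.772, 0.636, 0.0]
ft_force: [-0.5, -0.3, -0.1]
opening: 0.0611
grasp_force: 0.0
time: 1.02
eef_pos: [0.2407, -0.5765, 0.2498]
tool_rot: [-0.0, 0.705, 0.709, 0.0]
ft_force: [-0.1, -0.3, -0.2]
opening: 0.0614
grasp_force: 0.0
t 1.0167 p [ 0.2407 -0.5765  0.2498] heading x 90.32 tool z [-3.e-04  9.e-04 -1.e+00] F [-0.05 -0.26 -0.2 ] open 0.06144563815192483 0.019
tool shift mm [329.7 322.6  -0. ]
```

```bash
python3 -m inch '[[27.5,27,0,0,0,0,0.72],[27.5,27,0,0,0,0,0.72],[27.5,27,0,0,0,0,0.72],[27.5,27,0,0,0,0,0.72],[27.5,27,0,0,0,0,0.72],[27.5,27,0,0,0,0,0.72]]' >/dev/null; python3 -m inch '[[27.5,27,0,0,0,0,0.72],[27.5,27,0,0,0,0,0.72],[27.5,27,0,0,0,0,0.72],[27.5,27,0,0,0,0,0.72],[27.5,27,0,0,0,0,0.72],[27,25.5,0,0,0,0,0.72],[0,0,0,0,0,0,0.72],[0,0,0,0,0,0,0.72]]'; python3 w.py .5615 -.245 .022
```

```text
time: 2.18
eef_pos: [0.5644, -0.2437, 0.2498]
tool_rot: [-0.001, 0.706, 0.708, 0.0]
ft_force: [-1.3, -1.0, -0.3]
opening: 0.0617
grasp_force: 0.0
t 2.1833 p [ 0.5644 -0.2437  0.2498] heading x 90.2 tool z [-2.0e-04  1.4e-03 -1.0e+00] F [-1.25 -0.97 -0.29] open 0.061658124663257714 0.019
tool shift mm [ -1.6  -2.9 227.8]
```

```bash
python3 -m inch '[[-1,-2,35,0,0,0,0.72],[0,0,35,0,0,0,0.72],[0,0,35,0,0,0,0.72],[0,0,35,0,0,0,0.72],[0,0,35,0,0,0,0.72],[0,0,25,0,0,0,0.72],[0,0,18,0,0,0,0.72],[0,0,9,0,0,0,0.72]]'; python3 -m inch '[[0,0,0,0,0,0,0.72],[0,0,0,0,0,0,0.72]]';python3 - <<'E'
from h import *
g=grab('side');crop('side','d',160,90,420,285,3)
E
python3 w.py .5625 -.216 .022
```

```text
time: 2.85
eef_pos: [0.5582, -0.249, 0.0202]
tool_rot: [-0.002, 0.708, 0.706, -0.001]
ft_force: [-1.1, -0.1, 0.9]
opening: 0.0618
grasp_force: 0.0
time: 3.02
eef_pos: [0.5607, -0.2487, 0.0236]
tool_rot: [0.0, 0.707, 0.707, -0.0]
ft_force: [-0.0, -1.1, 1.1]
opening: 0.0617
grasp_force: 0.0
t 3.0667 p [ 0.5615 -0.2487  0.0245] heading x 89.99 tool z [ 1.3e-03 -9.0e-04 -1.0e+00] F [ 1.3  -0.25  0.86] open 0.061842395989999834 0.019
tool shift mm [32.7  1.   2.4]
```

View pics/d.png

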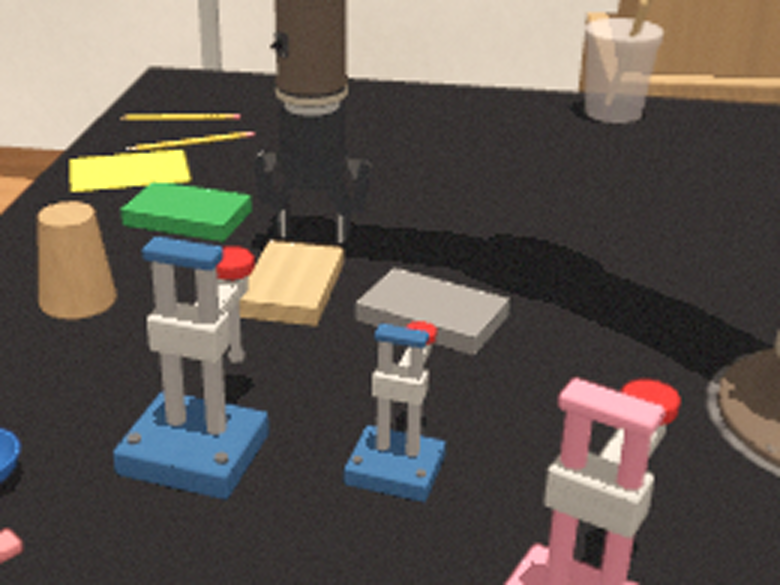

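The side crop shows both fingers standing behind the board's far edge (around 283–340, 225), with a clear slide path. I'll push along tool x.

```bash
python3 -m inch '[[8,0,3,0,0,0,0.72],[8,0,0,0,0,0,0.72],[8,0,0,0,0,0,0.72],[8,0,0,0,0,0,0.72],[9,0,0,0,0,0,0.72],[9,0,0,0,0,0,0.72],[9,0,0,0,0,0,0.72],[9,0,0,0,0,0,0.72]]'; python3 -m inch '[[10,0,0,0,0,0,0.72],[10,0,0,0,0,0,0.72],[10,0,0,0,0,0,0.72],[10,0,0,0,0,0,0.72],[10,0,0,0,0,0,0.72],[10,0,0,0,0,0,0.72],[5,0,0,0,0,0,0.72],[0,0,0,0,0,0,0.72]]'; python3 w.py .5625 -.04 .022; python3 - <<'E'
from h import *
g=grab('top');crop('top','e',160,110,360,260,4)
E
```

```text
time: 3.73
eef_pos: [0.561, -0.1788, 0.0204]
tool_rot: [0.0, 0.707, 0.708, 0.0]
ft_force: [-0.4, -1.4, 0.2]
opening: 0.0616
grasp_force: 0.6
time: 4.4
eef_pos: [0.5609, -0.1125, 0.0202]
tool_rot: [-0.0, 0.706, 0.708, 0.0]
ft_force: [0.6, 0.0, 1.4]
opening: 0.0617
grasp_force: 0.0
t 4.4 p [ 0.5609 -0.1125  0.0202] heading x 90.21 tool z [-2.e-04  1.e-03 -1.e+00] F [0.61 0.04 1.37] open 0.06168844014807801 0.019
tool shift mm [72.5  1.9 -1.7]
```

View pics/e.png

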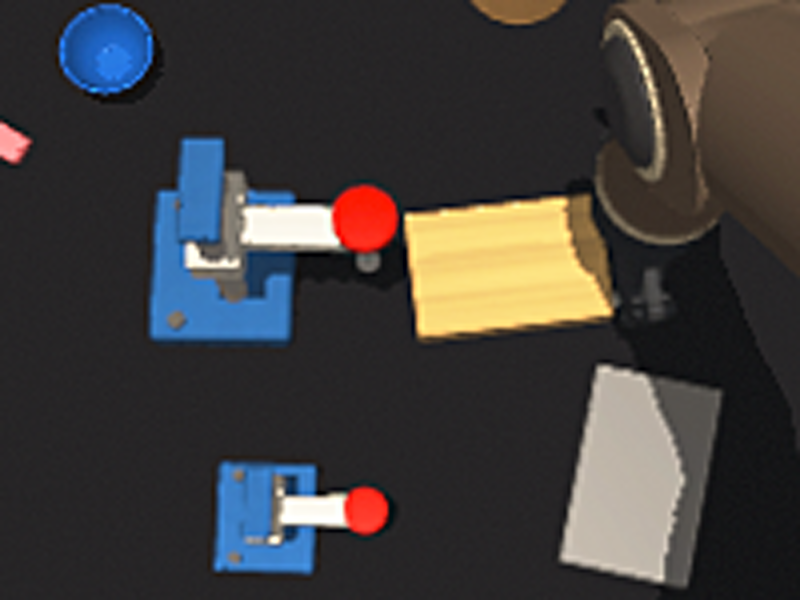

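Board front edge in the crop runs from (407,213) to (417,338). It slid straight and still lines up with the foot at (368,262). I'll push about 72 mm more.

```bash
python3 -m inch '[[9,0,0,0,0,0,0.72],[9,0,0,0,0,0,0.72],[9,0,0,0,0,0,0.72],[9,0,0,0,0,0,0.72],[9,0,0,0,0,0,0.72],[9,0,0,0,0,0,0.72],[9,0,0,0,0,0,0.72],[5,0,0,0,0,0,0.72]]'; python3 -m inch '[[4,0,0,0,0,0,0.72],[0,0,0,0,0,0,0.72],[-10,0,0,0,0,0,0.72],[-20,0,0,0,0,0,0.72],[-20,0,0,0,0,0,0.72]]'; python3 w.py .5625 -.04 .022; python3 - <<'E'
from h import *
g=grab('top');crop('top','f',160,110,360,260,4)
E
```

```text
time: 5.12
eef_pos: [0.5608, -0.0448, 0.0204]
tool_rot: [-0.0, 0.706, 0.708, 0.0]
ft_force: [0.3, -0.1, -0.5]
opening: 0.0612
grasp_force: 0.3
time: 5.53
eef_pos: [0.5608, -0.0939, 0.0203]
tool_rot: [0.0, 0.706, 0.708, -0.0]
ft_force: [-0.4, -0.2, 0.1]
opening: 0.0615
grasp_force: 0.0
t 5.5333 p [ 0.5608 -0.0939  0.0203] heading x 90.14 tool z [ 0.e+00 -3.e-04 -1.e+00] F [-0.44 -0.23  0.1 ] open 0.06153760943474677 0.019
tool shift mm [53.8  1.8 -1.7]
```

View pics/f.png

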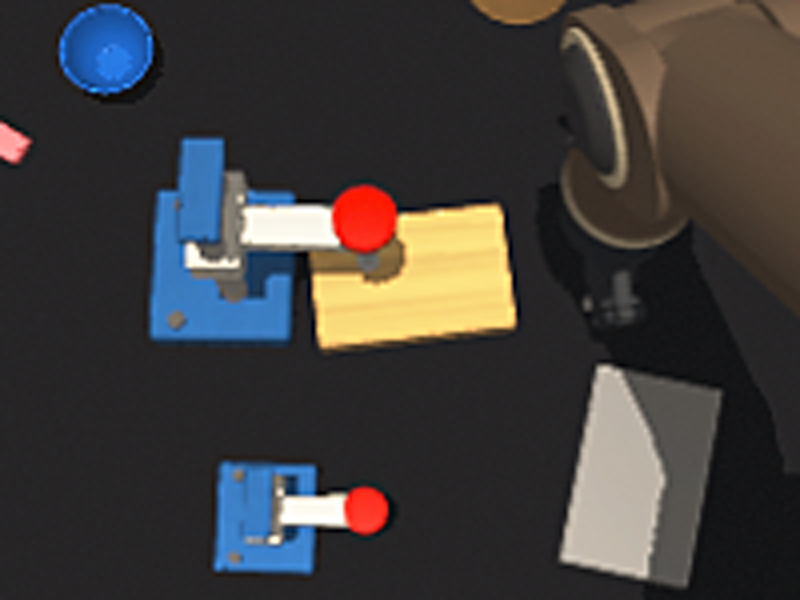

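The board is now under the foot: rear corners (500,204) and (516,327), front edge near x≈310, foot at (370,262) well inside. Next I go up, over the pad, and shut the gripper.

```bash
python3 - <<'E'
from h import *
g=load('top')
w=lambda u,v,z: world(g,160+(u+.5)/4-.5,110+(v+.5)/4-.5,z)
C=np.array([w(*p,.024)[:2] for p in [(500,204),(516,327),(321,349)]]);print(C.round(4),(C[0]+C[2])/2,'foot',w(370,262,.042),'pad',w(365,218,.153),world(g,250.7,164))
E
python3 -m inch '[[-10,0,-30,0,0,0,0],[0,0,-40,0,0,0,0],[0,0,-40,0,0,0,0],[0,0,-40,0,0,0,0],[0,0,-40,0,0,0,0],[0,0,-20,0,0,0,0],[0,0,0,0,0,0,0]]'; python3 w.py .568 .069 .2
```

```text
[[ 0.605  -0.0298]
 [ 0.5138 -0.0297]
 [ 0.5134  0.1092]] [0.55921123 0.0396639 ] foot [0.56789039 0.06807348 0.042     ] pad [0.56782147 0.0684422  0.153     ] [0.56890136 0.06883801 0.15057802]
time: 6.17
eef_pos: [0.5632, -0.1044, 0.236]
tool_rot: [0.004, 0.707, 0.707, 0.002]
ft_force: [0.5, 0.0, 0.1]
opening: -0.0001
grasp_force: 0.0
t 6.1667 p [ 0.5632 -0.1044  0.236 ] heading x 89.96 tool z [ 0.0089 -0.0022 -1.    ] F [0.46 0.04 0.13] open -0.00010303876333039703 0.019
tool shift mm [173.5   4.4  35.7]
```

```bash
python3 -m inch '[[25,1,0,0,0,0,0],[30,1,0,0,0,0,0],[30,1,0,0,0,0,0],[30,1,0,0,0,0,0],[30,1,0,0,0,0,0],[20,1,0,0,0,0,0],[7,0,0,0,0,0,0],[0,0,0,0,0,0,0]]'; python3 -m inch '[[0,0,0,0,0,0,0],[0,0,0,0,0,0,0]]'; python3 w.py .568 .068 .185; python3 - <<'E'
from h import *
g=grab('side');crop('side','g',160,90,360,240,4)
E
```

```text
time: 6.83
eef_pos: [0.5663, 0.0704, 0.2297]
tool_rot: [-0.0, 0.706, 0.708, -0.0]
ft_force: [-0.0, -0.2, -0.6]
opening: -0.0001
grasp_force: 0.0
time: 7.0
eef_pos: [0.5667, 0.0667, 0.2299]
tool_rot: [0.0, 0.708, 0.707, -0.001]
ft_force: [-0.2, -0.5, -0.5]
opening: -0.0002
grasp_force: 0.0
t 7.0 p [0.5667 0.0667 0.2299] heading x 89.92 tool z [-6.0e-04 -1.3e-03 -1.0e+00] F [-0.22 -0.54 -0.47] open -0.00023144979226595363 0.019
tool shift mm [ 1.3  1.3 44.9]
```

View pics/g.png

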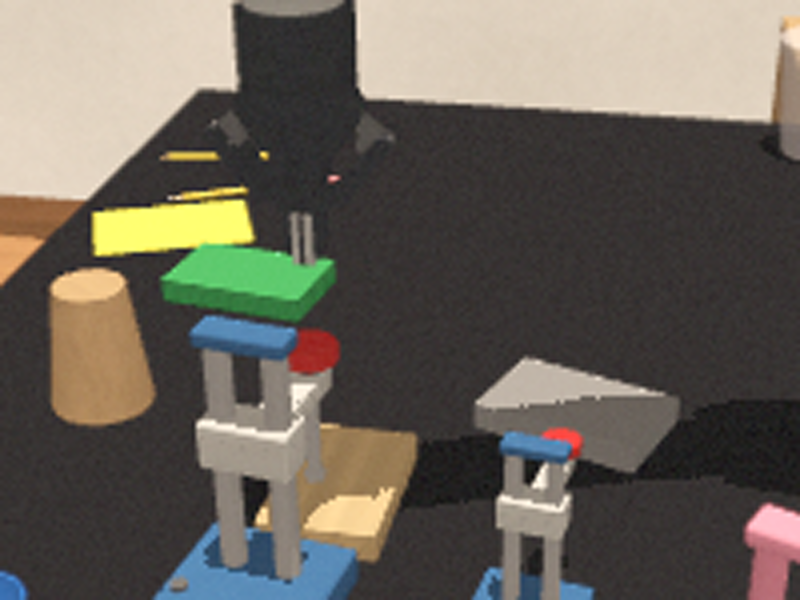

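The shut fingertips (303,262) hang above the red pad (312,350). The foot stands over the board, and the gripper body clears the crossbar. Descending.

```bash
python3 -m inch '[[1,1,12,0,0,0,0],[0,0,14,0,0,0,0],[0,0,12,0,0,0,0],[0,0,10,0,0,0,0],[0,0,5,0,0,0,0],[0,0,4,0,0,0,0],[0,0,4,0,0,0,0],[0,0,4,0,0,0,0]]'; python3 -m inch '[[0,0,4,0,0,0,0],[0,0,4,0,0,0,0],[0,0,4,0,0,0,0],[0,0,4,0,0,0,0],[0,0,4,0,0,0,0],[0,0,4,0,0,0,0]]'; python3 w.py .568 .068 .13
```

```text
time: 7.72
eef_pos: [0.5676, 0.0702, 0.1653]
tool_rot: [0.0, 0.707, 0.708, -0.0]
ft_force: [-1.2, -1.3, 3.5]
opening: 0.0003
grasp_force: 1.5
time: 8.22
eef_pos: [0.5677, 0.0702, 0.1411]
tool_rot: [0.0, 0.707, 0.708, 0.0]
ft_force: [-2.6, -1.1, 3.9]
opening: 0.0003
grasp_force: 2.2
t 8.2167 p [0.5677 0.0702 0.1411] heading x 90.08 tool z [ 3.e-04 -1.e-04 -1.e+00] F [-2.62 -1.14  3.95] open 0.00033653751155665054 0.019
tool shift mm [-2.2  0.3 11.1]
```

```bash
python3 -m inch '[[0,0,3,0,0,0,0],[0,0,3,0,0,0,0],[0,0,2,0,0,0,0],[0,0,1,0,0,0,0]]';python3 -m inch '[[0,0,1,0,0,0,0],[0,0,1,0,0,0,0],[0,0,0,0,0,0,0]]'; python3 -m inch '[[0,0,1,0,0,0,0],[0,0,0,0,0,0,0]]'
```

```text
time: 8.55
eef_pos: [0.5676, 0.0702, 0.132]
tool_rot: [0.0, 0.707, 0.708, 0.0]
ft_force: [-1.4, -1.7, 4.0]
opening: -0.0001
grasp_force: 2.1
time: 8.8
eef_pos: [0.5676, 0.0702, 0.1302]
tool_rot: [0.0, 0.707, 0.708, 0.0]
ft_force: [-0.4, -0.4, 1.9]
opening: -0.0001
grasp_force: 1.0
time: 8.97
eef_pos: [0.5677, 0.0702, 0.1301]
tool_rot: [0.0, 0.707, 0.708, 0.0]
ft_force: [-4.5, -1.9, 9.8]
opening: 0.0002
grasp_force: 5.1
```

```bash
python3 -m inch '[[0,0,1,0,0,0,0],[0,0,0,0,0,0,0],[0,0,0,0,0,0,0],[0,0,0,0,0,0,0]]'; python3 -m inch '[[0,0,-5,0,0,0,0],[0,0,-15,0,0,0,0],[0,0,-30,0,0,0,0],[0,0,-35,0,0,0,0],[0,0,-35,0,0,0,0],[-30,0,0,0,0,0,0],[-40,0,0,0,0,0,0],[-40,0,0,0,0,0,0]]';python3 -m inch '[[-40,0,0,0,0,0,0],[0,0,0,0,0,0,0],[0,0,0,0,0,0,0],[0,0,0,0,0,0,0]]'; python3 - <<'E'
from h import *
g=grab('top');p=[world(g,u,164) for u in (249,251,253)];print(p)
g=grab('side');crop('side','i',160,90,360,240,4)
E
```

```text
time: 9.3
eef_pos: [0.5678, 0.0703, 0.13]
tool_rot: [0.001, 0.707, 0.708, 0.0]
ft_force: [-6.4, -2.9, 18.2]
opening: 0.0001
grasp_force: 9.0
time: 9.97
eef_pos: [0.5681, -0.0396, 0.2491]
tool_rot: [0.001, 0.705, 0.709, 0.001]
ft_force: [0.6, -0.5, -0.3]
opening: 0.0004
grasp_force: 0.0
time: 10.3
eef_pos: [0.5678, -0.0792, 0.2481]
tool_rot: [-0.0, 0.707, 0.707, 0.0]
ft_force: [-0.2, 0.3, 0.2]
opening: -0.0003
grasp_force: 0.0
[array([0.58008176, 0.07318542, 0.11402553]), array([0.32108496, 0.07049949, 0.99870841]), array([0.57934716, 0.06277515, 0.11251046])]
```

View pics/i.png

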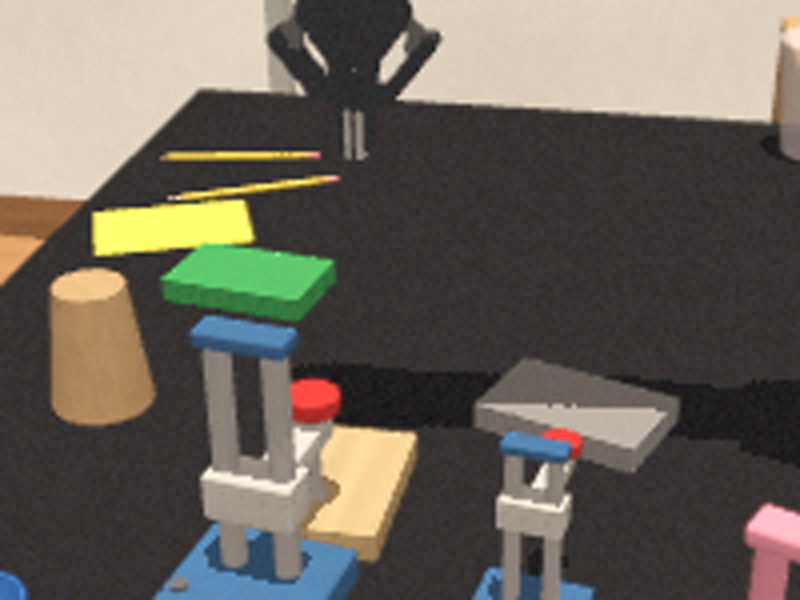

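The carriage is down: the pad is at (315,400) with its top about 112–114 mm above the table. The foot rests on the board, and the robot is clear. Handing in.

```bash
python3 -c "from cell import ctrl; print(ctrl.hand_in())"
```

```text
the job is handed in; nothing more can be done
None
```

I handed the job in at about 10 s: the pine board is under the gauge's foot, the carriage is pressed to its stop and left down, and the robot is clear; I never touched the cup, baking cup, hammer or eraser, and the hand-in gave no verdict.

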